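# Fish the check weight out of the gap beside the packing scale

## Task

The scale's steel check weight has dropped into the narrow gap between the bench scale and the heat sealer. Take the bent lifting rod from its stand, pass its cross-bar foot through the slot in the weight's roof, turn it a quarter turn so it catches, lift the weight out without touching it with the gripper, and set it down gently, flat, in the middle of the scale's steel platter. Then free the rod and lay it back in its stand, leaving everything else where it is.

Things in the scene. Friction and masses are not known exactly. Their poses are not given: they have to be found in the camera images.
- weight: Check weight: hollow steel block, 70 (x) x 40 (y) x 44 (z) mm, 0.2 kg, open below, upright on the table in the gap, its length along it. Origin: centre of its underside. The flat roof (z = 39 to 44 mm) has one central slot, 36 mm long along x, 12 mm wide along y. Below the roof it is empty: 54 (x) x 34 (y) x 39 (z) mm. Its centre of mass is low and central: lifted under the roof it hangs upright.
- rod: L-bent lifting rod, 0.18 kg: black handle 90 mm long, 12 wide, 14 tall, then a 6 mm steel rod that bends down at a right angle. Origin: on the handle's axis, where to grip from above (balanced within 15 mm of it); x along the handle towards the leg, z up. The handle spans x = -50 to 40 mm; the leg hangs at x = 60 mm down to z = -120 mm and ends in a cross-bar foot.
- foot (a point): Centre of the rod's foot, at (60, 0, -120) mm in the rod's frame: a straight round cross-bar, 26 mm long over its ends and 6 mm thick, parallel to the handle (along the rod's x), centred on the leg like an upside-down T.
- scale: Bench scale, fixed, 240 (x) x 200 (y) mm, 100 mm high to the top of its steel platter; does not sink under load. Origin: centre of its underside; its -y side is one wall of the gap, which runs along its x and is 240 mm long.
- platter (a point): Centre of the top face of the scale's flat steel platter, 220 (x) x 190 (y) mm, no rim, 100 mm above the table.
- sealer: Heat sealer, fixed, 240 (x) x 180 (y) mm, 100 mm high, parallel to the scale; its +y side is the gap's other wall. The gap is 47 to 53 mm wide, open above and at both ends. Origin: centre of its underside.
- stand: Fixed stand of the rod: a foot plate 110 x 70 mm with two thin posts 68 mm apart along its x. Origin: centre of its underside.
- saddle (a point): Where the rod's origin lies when the rod rests in the stand, 150 mm above the table: handle along the stand's x, leg at the +x end, across two open-topped saddles at x = -34 and 34 mm, flared from 17 to 28 mm wide, 14 mm deep; the fingers go between the posts. The handle's underside rests 143 mm above the table.
- mushroom_gap: Bystander: a small loose mushroom, 36 mm wide, 31 mm high, cap down, lying in the far (+x) end of the gap. Origin: centre of its underside.
- mushroom_a: Bystander: a loose mushroom, 46 mm wide, 40 mm high, on the table beyond the stand, to the right of the sealer. Origin: centre of its underside.
- mushroom_b: Bystander: a loose mushroom, 50 mm wide, 43 mm high, on the table near the scale's left front corner. Origin: centre of its underside.
- scissors: Bystander: scissors with yellow handles, about 165 mm long, lying flat on the table to the left of the scale, 10 mm high. Origin: near the pivot.
- tape_roll: Bystander: empty cardboard roll, 84 mm across, 24 mm high, beyond the scale. Origin: centre of its underside.
- marker: Bystander: blue marker, 120 mm long, 14 mm thick, lying on the table between the robot and the stand. Origin: its middle, underside.

How it is judged:
By the outcome, as a careful person would: the job done as asked, in the order asked, and still so for the second after the job is handed in, with the robot touching nothing.
It also fails if it takes over 70 s, if anything falls off the work surface, if the arm or the gripper's body presses on something with over 40 N, if the wrist force passes 120 N, or if a joint passes its speed limit or range.

## Robot

A 6-joint arm with a two-finger parallel gripper is mounted at the origin on the work surface. World frame = base frame: x ahead of the robot, y to its left, z up, the work surface at z = 0. Lengths are in m, angles in rad, forces in N, time in s.
With the tool pointing down it reaches from about 0.3 to 0.875 m from the base axis. Payload 6.4 kg.
Tool frame: the origin (TCP) lies on the centre line of the jaws, within the pads' length; the fingertips stand 25 mm ahead of it and the grasp point (between the pads) lies 6 mm ahead of it (ctrl.tip_reach is the distance from the TCP to the fingertips, in m); z points along the fingers, y is the line along which they close (so a half turn about z gives the same grasp; the last joint's range is limited). The gripper opens to 85 mm and grips with 20 to 120 N. Pads are 22 mm wide; open, the fingers measure 114 mm over their backs; the gripper's body (76 mm by 85 mm) begins 54 mm behind the grasp point. The pads swing forward as they close: fully open they stand 13 mm farther back than shut.
Start: joints at [-1.316, 0.181, 1.607, -0, 1.354, -0.206], TCP at [0.256, -0.515, 0.256] pointing down, gripper open.
Joint ranges: [-2.99, 2.99], [-0.89, 2.07], [0.3, 2.58], [-1.14, 4.28], [0, 2.63], [-3.12, 3.12]. Speed limits (rad/s): [2.57, 2.57, 3.01, 3.14, 3.14, 3.14].

## Interface

Orientations are given as a unit quaternion [w, x, y, z].
In Python, from bench import ctrl gives the robot as it stands.
- The arm moves only by the tool servo_tool, never from a script. Its argument "motion" is a list that holds one entry, the list of rows, each a list of 5 numbers: the shift along the tool's x, y, z in cm, then the turn about the tool's z in degrees, then the closure, from -1 (fully open) to 1 (shut). In form: [[[dx, dy, dz, twist, claw], ...]]. A call has 1 to 5 rows; each row is the pose to reach, as a shift and turn from the pose commanded when the call began, along the tool's axes at that moment; what a row does not reach only later rows make up. A row lasts 1/10 s, in which the tool goes at most 50 mm and 8.59 degrees, less where a joint would pass 70% of its speed; a pose out of reach is approached as far as the arm can. A call with a gripper value outside its range is refused whole. The fingers move at their own pace and stop on an object; the grip force is fixed at half the most. Time passes only in rows, so rows that repeat a pose let the fingers close. It gives the time, the measured TCP pose, the force, the opening and the grip force at its end, in the units of the state.
- ctrl.get_obs(): the state, without advancing time (a new reading comes with each control period).
- ctrl.camera(name): name is "scene" or "top" or "wrist"; returns a dict with "pixels" (420x560x3 uint8, red, green, blue), "depth" (420x560 float32, m along the optical axis (not along the pixel's ray), 0 where there is no reading), "fx", "fy", "cx", "cy" (pixels), "R" (3x3) and "t" (3): a world point X has camera coordinates R X + t; the wrist camera has in their place "hand_eye" (4x4, takes a point from camera to tool coordinates, whose origin is the TCP and whose axes are the flange's). Camera axes: x right, y down, z forward; pixel columns grow to the right and rows downward; lengths in m; the calibration is good to about 2 mm. A picture is of the moment at which its call begins: read the wrist's pose just before it.
- ctrl.hand_in(): hands the job in; it is judged then, once.
The state is a dict: "time_s": time; "q": joint angles; "dq": joint speeds; "joint_efforts": joint torques, N m; "eef_pos": TCP position; "eef_rot": TCP orientation; "wrist_force": force on the tool from outside, world axes, zero at the start; "torque": the same for the moment, N m; "opening": opening from 0.0 (shut) to 1.0 (fully open); "grasp_force": force on a finger pad.
Only numpy, scipy, OpenCV 4.12 (cv2) and the standard library are available. Lean on these libraries where they do the work, as an engineer would, in place of code of your own. Each camera call takes 0.05 s, during which the arm holds its last target. There are 200 camera calls.

## Working session

There is one attempt and no reset: what is moved stays moved. The work goes in short steps, Python scripts to look and compute and a tool call to move; the robot and the scene stay as the last step left them, time stands still between calls to the robot, and variables do not carry over. Pictures are saved under pics/ and viewed, at most 10 in all, crops included, and the job is handed in when it is done.

Besides the shell and the picture viewer there is one more tool, called after ">>>" as name([rows], argument=value, ...), one row to a line, values as JSON. servo_tool: Moves the arm, as the interface text tells. Its arguments: {"type":"object","properties":{"motion":{"type":"array"}},"required":["motion"]}

```bash
ls; mkdir -p pics; cat > h.py <<'E'
import numpy as np, cv2
from bench import ctrl
def pts(c):
    v,u=np.mgrid[0:420,0:560]; d=c['depth']
    P=np.stack([(u-c['cx'])/c['fx']*d,(v-c['cy'])/c['fy']*d,d],-1)
    return (P-c['t'])@c['R']   # R^T(P-t)
E
python3 - <<'E'
from h import *
print(ctrl.get_obs())
for n in ('scene','top'):
    c=ctrl.camera(n); np.savez(f'{n}.npz',**c)
    cv2.imwrite(f'pics/{n}0.png',c['pixels'][:,:,::-1])
    print(n,c['fx'],c['R'],c['t'],(c['depth']>0).mean(), -c['R'].T@c['t'])
E
```

```text
pics
{'time_s': 0.0, 'q': array([-1.31628723e+00,  1.81521971e-01,  1.60804206e+00, -7.97850164e-06,
        1.35378082e+00, -2.06291277e-01]), 'dq': array([-1.52371635e-03,  2.93629290e-04, -9.50950426e-04,  1.55859690e-06,
       -1.40232527e-04,  9.20460396e-04]), 'joint_efforts': array([-1.45718164e-03, -4.44867897e+01, -3.51336050e+01, -4.14921860e-04,
        8.82148684e-03, -5.43585656e-06]), 'eef_pos': array([ 0.25556683, -0.51450279,  0.25537837]), 'eef_rot': array([-8.75753930e-04,  9.73574513e-01,  2.28367906e-01, -2.50136237e-05]), 'wrist_force': array([0.22705952, 0.64510805, 0.32168716]), 'torque': array([-0.00078631,  0.01941253,  0.00059393]), 'grasp_force': 0.0, 'opening': 0.9975803558600725}
scene 520.8605526130401 [[ 1.34438010e-01  9.90921980e-01 -2.24584577e-04]
 [ 6.97865782e-01 -9.48400848e-02 -7.09921622e-01]
 [-7.03498239e-01  9.52837204e-02 -7.04280655e-01]] [-0.08058482 -0.33789305  1.95267399] 0.9960076530612245 [ 1.62034038 -0.13825058  1.13533484]
top 410.0388109860617 [[-0.02432051 -0.99967566 -0.00755556]
 [-0.99771097  0.02474835 -0.06293125]
 [ 0.06309783  0.00600775 -0.99798926]] [0.01897727 0.56052003 1.0387473 ] 0.9959821428571428 [ 0.49415582 -0.00114136  1.07207626]
```

```bash
sleep 1
```

```text
(no output)
```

View pics/top0.png

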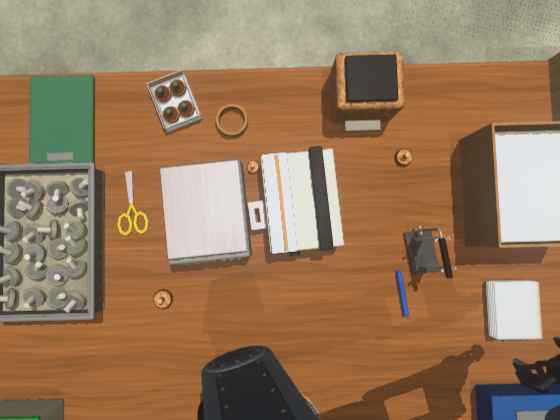

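View pics/scene0.png

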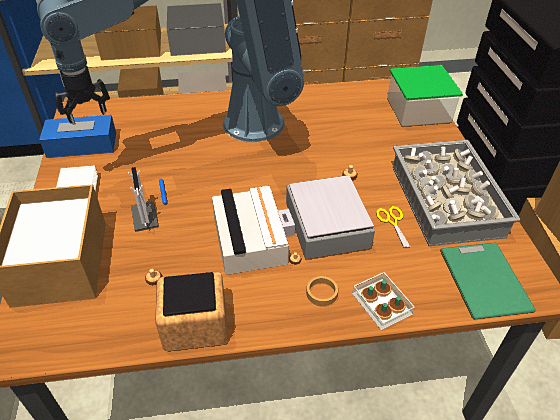

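The top view shows the scale at (205,212), sealer at (302,200), and the weight in the gap at (257,215) with its slot visible. The gap mushroom is at (253,167), the stand at (428,250), and the rod handle at (446,257) with its leg towards image-up. The scene view agrees.

```bash
cat > m.py <<'E'
from h import *
c=dict(np.load('top.npz')); X=pts(c); px=c['pixels'].astype(int)
v,u=np.mgrid[0:420,0:560]
def box(u0,u1,v0,v1): return (u>=u0)&(u<=u1)&(v>=v0)&(v<=v1)
def rep(n,m):
    P=X[m]; r=cv2.minAreaRect((P[:,:2]*1000).astype(np.float32))
    print(n,m.sum(),'c',np.round(r[0],1),'size',np.round(r[1],1),'ang',round(r[2],2),'z',np.round(np.percentile(P[:,2],[5,50,95]),4))
z=X[...,2]
rep('platter/scale top',box(150,250,150,270)&(z>.09)&(z<.11))
rep('sealer top',box(258,350,140,260)&(z>.085)&(z<.13))
rep('weight',box(246,268,195,235)&(z>.036)&(z<.052))
rep('mush',box(240,262,155,178)&(z>.01)&(z<.05))
h=box(395,465,215,285)
rep('rod',h&(z>.135)&(z<.175))
rep('handle',h&(z>.145)&(z<.175)&(px.sum(-1)<120))
rep('plate',h&(z>.002)&(z<.02)&(px.sum(-1)<330)&(abs(px[...,0]-px[...,2])<25))
s=box(246,268,195,235)
print(np.round(z[198:234:2,244:272:2]*1000).astype(int))
def up(n,c,u0,u1,v0,v1,f):
    return cv2.resize(c['pixels'][v0:v1,u0:u1,::-1],None,fx=f,fy=f,interpolation=cv2.INTER_NEAREST)
sc=dict(np.load('scene.npz'))
a=up(0,c,235,285,150,270,5)
b=up(0,c,395,465,215,290,5); d=up(0,sc,110,180,155,240,5)
H=max(x.shape[0] for x in(a,b,d))
im=np.hstack([cv2.copyMakeBorder(x,0,H-x.shape[0],0,4,0) for x in (a,b)]); im=np.hstack([im,cv2.copyMakeBorder(d,0,H-d.shape[0],0,4,0)])
im=im[:,:]; print(im.shape); cv2.imwrite('pics/crop1.png',cv2.resize(im,None,fx=.8,fy=.8))
E
python3 m.py
```

```text
platter/scale top 7269 c [564.3 164.6] size [220.3 190.4] ang 4.71 z [0.0961 0.099  0.1019]
sealer top 4349 c [581.  -72.2] size [250.3 175.4] ang 4.63 z [0.0857 0.0923 0.1005]
weight 391 c [549.1  40.8] size [69.9 46.5] ang 6.76 z [0.0398 0.0429 0.0462]
mush 93 c [670.3  57.3] size [30.5 53.1] ang 40.97 z [0.0102 0.0121 0.0349]
rod 376 c [ 448.9 -382.9] size [110.6  32.2] ang 8.54 z [0.1437 0.1543 0.1578]
handle 54 c [ 439.6 -378.4] size [83.1  2.6] ang 8.62 z [0.1495 0.1538 0.1567]
plate 952 c [ 434.3 -363.8] size [127.5 109.6] ang 7.81 z [0.0058 0.009  0.0123]
[[ 77   1  -2  -2  -2   2  -2   1   0  -1  82  92  92  90]
 [ 79  -1  -2   0  -2  -2  -4  -3   1   0  -4  84  92  91]
 [ 82  10   2   4  44  45  43  42  42  40   0  84  91  90]
 [ 84  26  42  45  44  45  43  44  39  44   1  80  91  91]
 [ 82  33  44  42  42  43  41  43  40  42  -2  83  92  92]
 [ 83  40  41  43  46  46  48  -3  44  40  13  81  92  90]
 [ 83  46   1  43  44  -3   2   0  44  44  42  83  92  91]
 [ 82  59  -2  45  42  45  -3   0  44  43  44  85  92  92]
 [ 85  66  -3  44  42  42  -3   0  46  41  45  78  92  92]
 [ 84  77  -3  46  44  39  -1  -3  43  43  43  81  90  90]
 [ 83  78  -2  45  44  44   0  -1  46  43  43  81  94  91]
 [ 79  78   1  45  43  40   1  -2  42  46  44  -1  82  95]
 [ 93  81  17  43  44  43   0  -1  43  43  42  11  83  93]
 [ 98  81  24  -1  42  45  44  43  44  44  45  43  82  92]
 [ 99  83  35   0  42  43  42  45  43  41  42  42  82  92]
 [ 99  79  43  -2  44  44  42  41  43  44  43  36  85  88]
 [102  84  54   0  39  16   0  -4  -4   0  -3  -1  83  93]
 [101  79  56   0  -3  -1   0   2   1   0  -4   1  78  90]]
(600, 962, 3)
```

View pics/crop1.png

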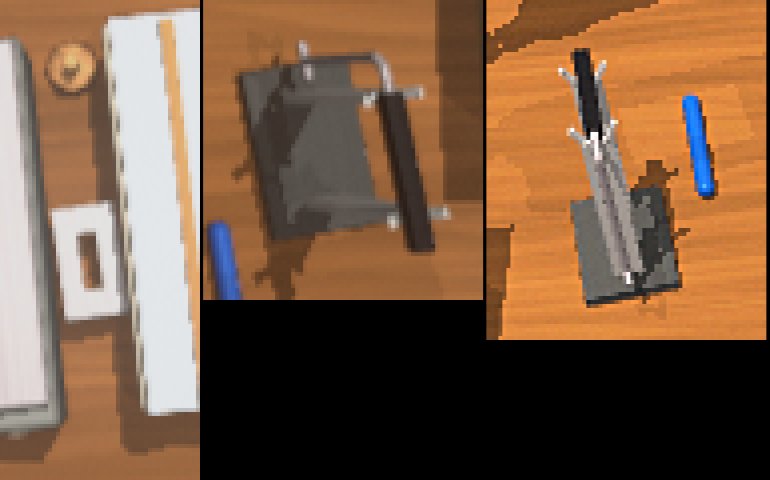

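The crop shows the weight with its slot at about (88,260) in the crop, the gap mushroom clear of it, and the rod lying in the saddles with its leg towards +x. I'll measure the handle and check the wrist camera mount.

```bash
cat >> h.py <<'E'
def ray(c,uv,z):
    uv=np.atleast_2d(uv).astype(float)
    d=np.c_[(uv[:,0]-c['cx'])/c['fx'],(uv[:,1]-c['cy'])/c['fy'],np.ones(len(uv))]@c['R']
    o=-c['R'].T@c['t']; return o+d*((z-o[2])/d[:,2])[:,None]
def wrist():
    from scipy.spatial.transform import Rotation as Ro
    s=ctrl.get_obs(); c=ctrl.camera('wrist'); q=s['eef_rot']
    T=np.eye(4); T[:3,:3]=Ro.from_quat([*q[1:],q[0]]).as_matrix(); T[:3,3]=s['eef_pos']
    M=np.linalg.inv(T@c['hand_eye']); c['R']=M[:3,:3]; c['t']=M[:3,3]; return c,s
E
python3 - <<'E'
from h import *
c=dict(np.load('top.npz')); px=c['pixels'].astype(int)
m=np.zeros((420,560),np.uint8); m[225:285,436:456]=(px[225:285,436:456].max(-1)<62)
n,l,st,ce=cv2.connectedComponentsWithStats(m); i=1+np.argmax(st[1:,4]); print(st[i])
ys,xs=np.nonzero(l==i); P=ray(c,np.c_[xs,ys],.155)[:,:2]*1000
print(cv2.minAreaRect(P.astype(np.float32)))
c,s=wrist(); print(c['hand_eye'],c['fx'],s['eef_pos'])
E
```

```text
[439 239  14  39 232]
((439.0087585449219, -382.0877685546875), (85.65039825439453, 13.372292518615723), 9.011906623840332)
[[ 4.50443919e-04 -9.52658799e-01 -3.04041133e-01  7.74777133e-02]
 [ 9.99999760e-01  5.89115128e-04 -3.64364843e-04 -5.75422235e-04]
 [ 5.26230605e-04 -3.04040896e-01  9.52658835e-01 -1.17105428e-01]
 [ 0.00000000e+00  0.00000000e+00  0.00000000e+00  1.00000000e+00]] 318.86715874886147 [ 0.25558068 -0.5145823   0.25547811]
```

```bash
cat >> h.py <<'E'
def go(s,p,yaw):
    from scipy.spatial.transform import Rotation as Ro
    q=s['eef_rot']; A=Ro.from_quat([*q[1:],q[0]]).as_matrix()
    y0=np.degrees(np.arctan2(A[1,0],A[0,0])); d=A.T@(np.array(p)-s['eef_pos'])*100
    print('pos',np.round(s['eef_pos'],4),'yaw',round(y0,2),'-> shift cm',np.round(d,2),'twist',round((y0-yaw+180)%360-180,2))
E
python3 -c "
from h import *
go(ctrl.get_obs(),[.444,-.381,.30],9)"
```

```text
pos [ 0.2556 -0.5147  0.2556] yaw 26.4 -> shift cm [22.82 -3.6  -4.43] twist 17.4
```

>>> servo_tool([
  [[4.5,-0.7,-4.4,4,-1],[9.0,-1.4,-4.4,8,-1],[14,-2.1,-4.4,12,-1],[18.5,-2.9,-4.4,17.4,-1],[22.8,-3.6,-4.4,17.4,-1]],
])

```text
time_s: 0.65
eef_pos: [0.4454, -0.3797, 0.3003]
eef_rot: [-0.0, 0.997, 0.077, 0.0]
wrist_force: [0.4, -1.2, 0.5]
opening: 0.996
grasp_force: 0.0
```

>>> servo_tool([
  [[0,0,0,0,-1],[0,0,0,0,-1],[0,0,0,0,-1]],
])

```text
time_s: 0.95
eef_pos: [0.4432, -0.3819, 0.3]
eef_rot: [-0.0, 0.997, 0.078, -0.0]
wrist_force: [-1.1, 0.1, 0.3]
opening: 1.0
grasp_force: 0.0
```

```bash
python3 - <<'E'
from h import *
c,s=wrist(); np.savez('w1.npz',**c); go(s,[.444,-.381,.30],9); print(s['q'])
cv2.imwrite('pics/w1.png',c['pixels'][:,:,::-1])
E
```

```text
pos [ 0.4432 -0.3819  0.3   ] yaw 8.97 -> shift cm [ 0.1  -0.08 -0.  ] twist -0.03
[-9.13792901e-01  1.70042629e-01  1.53065570e+00 -5.23695106e-04
  1.44150426e+00  5.00469709e-01]
```

View pics/w1.png

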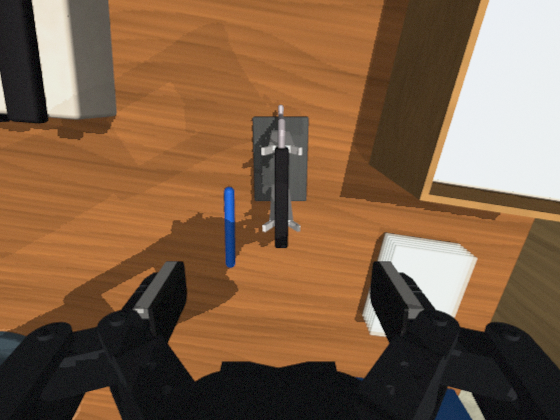

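The wrist view shows the handle upright in the image, from (281,148) to (281,247), centred between the open fingers. The foot end is at about (281,107).

```bash
python3 - <<'E'
from h import *
c=dict(np.load('w1.npz')); px=c['pixels'].astype(int)
m=np.zeros((420,560),np.uint8); m[140:260,260:305]=(px[140:260,260:305].max(-1)<45)
n,l,st,ce=cv2.connectedComponentsWithStats(m); i=1+np.argmax(st[1:,4]); print(st[i])
ys,xs=np.nonzero(l==i); P=ray(c,np.c_[xs,ys],.157)*1000
print(cv2.minAreaRect(P[:,:2].astype(np.float32)))
X=pts(c); print(np.median(X[l==i],0)*1000)
E
```

```text
[ 274  147   15  101 1271]
((440.59368896484375, -384.5071716308594), (89.14078521728516, 11.445632934570312), 9.4149808883667)
[ 443.09218956 -384.00396119  156.25957577]
```

>>> servo_tool([
  [[0.1,0.1,4,0,-1],[0.16,0.14,8,0,-1],[0.16,0.14,10,0,-1],[0.16,0.14,10,0,-1],[0.16,0.14,10,0,-1]],
])

```text
time_s: 1.5
eef_pos: [0.445, -0.3836, 0.2008]
eef_rot: [0.0, 0.997, 0.078, -0.0]
wrist_force: [-0.1, -1.2, 0.8]
opening: 1.0
grasp_force: 0.0
```

```bash
python3 -c "
from h import *
go(ctrl.get_obs(),[.445,-.383,.158],9.2)"
```

```text
pos [ 0.445  -0.3836  0.2008] yaw 8.9 -> shift cm [ 0.01 -0.06  4.28] twist -0.3
```

>>> servo_tool([
  [[0,0,2.2,0,-1],[0,0,4.2,-0.3,-1],[0,0,4.2,-0.3,-1],[0,0,4.2,-0.3,-1],[0,0,4.2,-0.3,0]],
])

```text
time_s: 2.0
eef_pos: [0.4464, -0.3838, 0.1606]
eef_rot: [0.002, 0.997, 0.081, 0.001]
wrist_force: [-0.6, -0.5, -0.2]
opening: 0.857
grasp_force: 0.0
```

>>> servo_tool([
  [[0,0,0,0,0.3],[0,0,0,0,0.5],[0,0,0,0,0.7],[0,0,0,0,0.8],[0,0,0,0,1]],
])

```text
time_s: 2.5
eef_pos: [0.4459, -0.3828, 0.1587]
eef_rot: [0.0, 0.997, 0.081, 0.0]
wrist_force: [-0.6, 0.9, 2.7]
opening: 0.124
grasp_force: 59.6
```

>>> servo_tool([
  [[0,0,0,0,1],[0,0,0,0,1],[0,0,0,0,1],[0,0,0,0,1],[0,0,0,0,1]],
])

```text
time_s: 3.0
eef_pos: [0.4459, -0.3827, 0.1587]
eef_rot: [0.0, 0.997, 0.081, 0.0]
wrist_force: [-0.8, -0.1, 5.1]
opening: 0.124
grasp_force: 59.9
```

>>> servo_tool([
  [[0,0,-1.5,0,1],[0,0,-4,0,1],[0,0,-8,0,1],[0,0,-12,0,1],[0,0,-14.1,0,1]],
])

```text
time_s: 3.5
eef_pos: [0.4463, -0.383, 0.3035]
eef_rot: [0.002, 0.997, 0.081, 0.001]
wrist_force: [-0.8, 0.2, -2.1]
opening: 0.124
grasp_force: 59.7
```

```bash
python3 - <<'E'
from h import *
c=dict(np.load('top.npz')); px=c['pixels'].astype(int); X=pts(c)
g=np.zeros((420,560),bool); g[192:238,246:270]=1
hi=g&(X[...,2]>.036)&(X[...,2]<.052)&(px.min(-1)>140)
m=hi.astype(np.uint8); cs,hr=cv2.findContours(m,cv2.RETR_CCOMP,cv2.CHAIN_APPROX_NONE)
for k,h in zip(cs,hr[0]):
    if len(k)<12: continue
    P=ray(c,k[:,0],.044)[:,:2]*1000
    print('hole' if h[3]>=0 else 'outer',len(k),cv2.minAreaRect(P.astype(np.float32)),P.mean(0))
for r in px[196:236,246:270].min(-1): print(''.join('%4d'%x for x in r))
go(ctrl.get_obs(),[.445,-.383,.30],9.2)
E
```

```text
outer 79 ((549.704833984375, 37.682334899902344), (69.01628875732422, 38.75642776489258), 6.722343444824219) [550.37021399  38.15856773]
hole 38 ((549.8772583007812, 37.29902267456055), (40.91646957397461, 16.6959171295166), 6.8664326667785645) [550.00037583  37.27816062]
  79  79  80  80  79  80  80  79  81  80  79  80  80  70  66  65  64  64 102 174 203 225 228 228
  79  80  78  80  79  80  81  79  79  80  80  80  80  71  65  65  65  65  89 169 186 223 227 228
  77  80  80  80  80  79  79  80  80  80  79  81  80  71  65  64  66  65  78 163 155 221 228 227
  78  81  81  79  80  79  79  80  80  80  78  80  80  70  65  65  65  65  74 161 133 219 227 227
  78  79  81  80  80  78  79  79  79  79  91 111 116 108 129 159 119  82  73 161 125 218 227 227
  77  79  80  92 110 115 114 135 162 164 173 185 189 187 201 223 160 100  73 155 121 218 227 227
  77 110 159 173 183 189 187 203 222 224 225 224 226 226 225 225 160 102  73 150 148 221 227 228
  77 125 215 225 224 224 223 224 225 225 224 225 225 226 225 225 195 125  74 141 185 227 227 227
  77  95 210 225 224 225 224 223 225 225 224 225 22
[... 2434 characters left out ...]
  87  73  66  66  65  63  68 160 121
 130 105  81  70  66  83 114  96  88  73  67  67  67  66  64  67  65  65  64  63  62  66 155 124
 132 111  83  71  66  66  65  66  66  66  67  66  65  66  66  65  64  65  64  63  63  64 148 129
 136 114  82  71  67  67  65  65  66  67  67  67  65  67  66  67  66  66  65  63  63  64 139 124
 138 120  84  72  68  66  66  67  66  66  66  66  66  66  67  70  73  66  63  63  64  63 128 151
 141 122  86  75  68  67  67  65  67  65  71  72  73  73  71  80  79  69  64  63  64  63 111 176
 146 126  86  72  73  73  73  73  73  72  79  80  80  80  81  80  79  68  63  63  63  63  89 169
pos [ 0.4463 -0.383   0.3035] yaw 9.31 -> shift cm [-0.13 -0.02  0.35] twist 0.11
```

>>> servo_tool([
  [[0.5,-2,0,0,1],[1.6,-6,0,1,1],[2.8,-10.5,0,2,1],[4.2,-15.2,0,2.8,1],[5.5,-20,0,2.8,1]],
])

```text
time_s: 4.0
eef_pos: [0.4671, -0.1743, 0.2993]
eef_rot: [-0.0, 0.998, 0.056, -0.0]
wrist_force: [0.7, 1.0, -1.8]
opening: 0.122
grasp_force: 59.6
```

```bash
python3 -c "
from h import *
go(ctrl.get_obs(),[.490,.031,.302],6.5)"
```

```text
pos [ 0.4671 -0.1743  0.2993] yaw 6.43 -> shift cm [  4.57 -20.15  -0.25] twist -0.07
```

>>> servo_tool([
  [[1.0,-4.5,0,0,1],[2,-9.0,0,0,1],[3,-13.5,0,0,1],[4.0,-17.5,0,0,1],[4.6,-20.1,0,0,1]],
])

```text
time_s: 4.5
eef_pos: [0.4899, 0.0316, 0.2995]
eef_rot: [-0.0, 0.998, 0.058, -0.0]
wrist_force: [0.5, -0.7, -1.0]
opening: 0.129
grasp_force: 59.7
```

>>> servo_tool([
  [[0,0,1,0,1],[0,0,3,0,1],[0,0,3,0,1],[0,0,3,0,1],[0,0,3,0,1]],
])

```text
time_s: 5.0
eef_pos: [0.4909, 0.028, 0.2701]
eef_rot: [0.0, 0.998, 0.056, 0.0]
wrist_force: [-0.2, 0.1, -2.0]
opening: 0.125
grasp_force: 59.7
```

```bash
python3 - <<'E'
from h import *
c,s=wrist(); np.savez('w2.npz',**c); go(s,[.490,.031,.27],6.5); print(s['q'])
cv2.imwrite('pics/w2.png',c['pixels'][:,:,::-1])
E
```

```text
pos [0.4909 0.028  0.2701] yaw 6.44 -> shift cm [-0.06 -0.31  0.01] twist -0.06
[-1.84991884e-01 -2.17398027e-02  1.79560812e+00 -6.48456156e-05
  1.36693707e+00  1.27333592e+00]
```

View pics/w2.png

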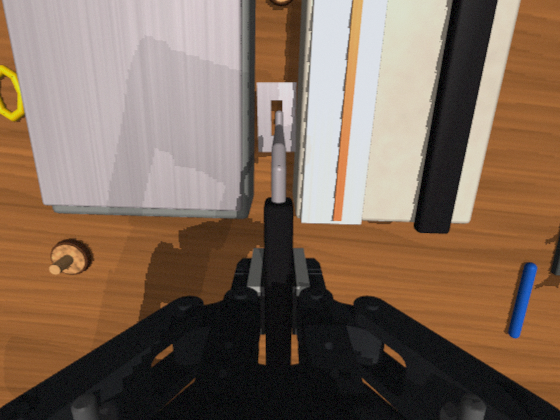

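The wrist view shows the weight in the gap around (277,117), with the slot at (277,105). The foot tip is near (279,112), close to being over the slot.

```bash
python3 - <<'E'
from h import *
c=dict(np.load('w2.npz')); px=c['pixels'].astype(int); X=pts(c)
z=X[...,2]
g=np.zeros((420,560),bool); g[70:165,250:304]=1
m=(g&(z>.036)&(z<.052))
rr=cv2.minAreaRect((ray(c,np.argwhere(m)[:,::-1],.044)[:,:2]*1000).astype(np.float32)); print('weight',m.sum(),rr)
for v in range(84,156,6):
    k=np.nonzero(m[v])[0]; 
    if len(k): print(v,k.min(),k.max(),np.round(ray(c,[[k.min()-.5,v],[k.max()+.5,v]],.044)[:,:2].ravel()*1000,1))
f=np.zeros_like(g); f[95:135,268:292]=1
f&=(z>.10)&(z<.2); P=X[f]; print('foot/leg',f.sum(),P[P[:,2]<.16].mean(0)*1000 if len(P) else 0)
lo=f&(z<.16)&(z>.12); v,u=np.nonzero(lo); print('px',u.min(),u.max(),v.min(),v.max(),np.round(z[100:130:3,270:290:2],3))
print('pred foot', np.array([.4909+.06*np.cos(.1124),.028+.06*np.sin(.1124),.2701-.1287]))
L=f&(z<.24); 
# handle axis line
hm=np.zeros_like(g); hm[200:240,262:298]=1; hm&=px.max(-1)<45
v,u=np.nonzero(hm); P=ray(c,np.c_[u,v],.2701-.0017)[:,:2]*1000; print(cv2.minAreaRect(P.astype(np.float32)))
im=cv2.resize(c['pixels'][75:175,245:315,::-1],None,fx=6,fy=6,interpolation=cv2.INTER_NEAREST); cv2.imwrite('pics/w2c.png',im)
E
```

```text
weight 2275 ((549.635498046875, 37.71916961669922), (95.98261260986328, 49.036216735839844), 5.0525689125061035)
84 253 300 [581.1  64.6 586.5  16.4]
90 252 300 [575.3  65.1 580.9  15.7]
96 252 299 [569.5  64.6 575.   15.9]
102 252 299 [563.7  64.1 569.2  15.1]
108 252 299 [557.8  63.6 563.4  14.3]
114 252 299 [551.9  63.1 557.5  13.6]
120 252 298 [545.8  62.5 551.4  13.8]
126 252 298 [539.8  62.  545.3  13. ]
132 252 298 [533.6  61.4 539.2  12.2]
138 252 297 [527.4  60.9 532.9  12.4]
144 252 297 [521.1  60.3 526.6  11.6]
150 252 297 [514.7  59.8 520.3  10.7]
foot/leg 168 [555.7464971   34.66171837 143.56755488]
px 276 283 110 127 [[ 0.043  0.    -0.001 -0.002 -0.    -0.     0.     0.043  0.044  0.043]
 [ 0.044 -0.    -0.001 -0.     0.001 -0.    -0.001  0.044  0.045  0.043]
 [ 0.044 -0.001  0.     0.    -0.001  0.    -0.001  0.042  0.044  0.044]
 [ 0.044 -0.001  0.001 -0.     0.001 -0.002 -0.001  0.044  0.045  0.043]
 [ 0.043 -0.001 -0.001  0.143  0.144  0.145  0.141  0.043  0.043  0.044]
 [ 0.042  0.    -0.001  0.142  0.143  0.144  0.144  0.043  0.043  0.043]
 [ 0.042  0.001 -0.002  0.142  0.143  0.143  0.143  0.043  0.044  0.041]
 [ 0.043 -0.    -0.001  0.142  0.143  0.143  0.143  0.045  0.043  0.044]
 [ 0.044 -0.001  0.     0.142  0.144  0.145  0.142  0.043  0.043  0.044]
 [ 0.042  0.001 -0.001  0.163  0.173  0.173  0.165  0.045  0.043  0.043]]
pred foot [0.55052139 0.03472981 0.1414    ]
((522.8436889648438, 32.03655242919922), (16.568910598754883, 11.33603572845459), 6.4750471115112305)
```

View pics/w2c.png

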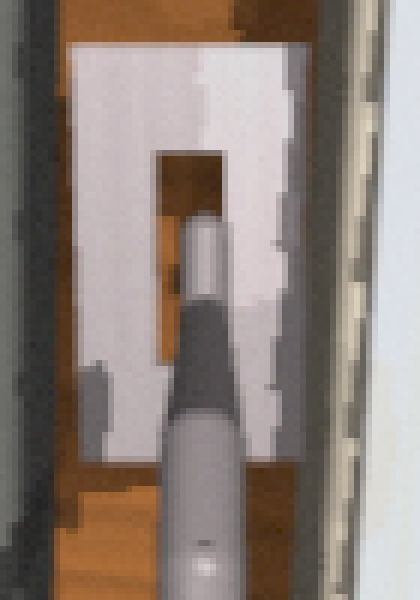

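The crop gives the weight corners as TL (70,43), TR (308,43), BL (78,462) and BR (303,462). The slot spans u 156–223 and v 151–365, and the foot end is at (206,213), slightly to the right of the slot's centre line.

```bash
python3 - <<'E'
from h import *
c=dict(np.load('w2.npz'))
cr=lambda L:np.array(L)/6.+[245-.5,75-.5]
W=ray(c,cr([[70,43],[308,43],[303,462],[78,462]]),.044)*1000
print(np.round(W,1),'ctr',W.mean(0)); e=W[0]-W[3]+W[1]-W[2]; print('yaw',np.degrees(np.arctan2(e[1],e[0])), np.linalg.norm(W[0]-W[3]),np.linalg.norm(W[0]-W[1]),np.linalg.norm(W[2]-W[3]))
S=ray(c,cr([[156,151],[223,151],[156,365]]),.044)*1000
print('slot',np.round(S,1),'ctr',(S[1]+S[2])/2)
F=ray(c,cr([[185,214],[228,214]]),.1414)*1000; print('foot end',F,F.mean(0))
a=np.radians(6.44); print('foot ctr', F.mean(0)-13*np.array([np.cos(a),np.sin(a),0]))
E
```

```text
[[583.7  61.1  44. ]
 [588.2  21.4  44. ]
 [518.4  13.2  44. ]
 [513.9  53.2  44. ]] ctr [551.0407679   37.24041704  44.        ]
yaw 6.580298478941951 70.27359904105812 39.979464258780574 40.30410036000761
slot [[568.2  45.   44. ]
 [569.4  33.6  44. ]
 [532.4  41.2  44. ]] ctr [550.93649203  37.37242594  44.        ]
foot end [[561.03853453  38.37485672 141.4       ]
 [561.63677981  33.10030583 141.4       ]] [561.33765717  35.73758128 141.4       ]
foot ctr [548.41968903  34.27946636 141.4       ]
```

>>> servo_tool([
  [[0.1,-0.15,2.5,0,1],[0.21,-0.27,5.5,0,1],[0.21,-0.27,8.1,0,1],[0.21,-0.27,8.1,0,1],[0.21,-0.27,8.1,0,1]],
])

```text
time_s: 5.55
eef_pos: [0.4928, 0.0312, 0.1892]
eef_rot: [0.0, 0.998, 0.057, 0.0]
wrist_force: [0.0, 0.4, -1.5]
opening: 0.129
grasp_force: 59.7
```

>>> servo_tool([
  [[0,0,0,0,1],[0,0,0,0,1]],
])

```text
time_s: 5.75
eef_pos: [0.4936, 0.0313, 0.1902]
eef_rot: [0.0, 0.998, 0.057, 0.002]
wrist_force: [0.2, -0.4, -2.2]
opening: 0.123
grasp_force: 59.7
```

```bash
python3 - <<'E'
from h import *
c,s=wrist(); np.savez('w3.npz',**c); go(s,[.4926,.0304,.1507],6.5)
im=cv2.resize(c['pixels'][40:170,235:325,::-1],None,fx=4.6,fy=4.6,interpolation=cv2.INTER_NEAREST); cv2.imwrite('pics/w3c.png',im)
E
```

```text
pos [0.4936 0.0313 0.1902] yaw 6.5 -> shift cm [-0.12  0.07  3.95] twist -0.0
```

View pics/w3c.png

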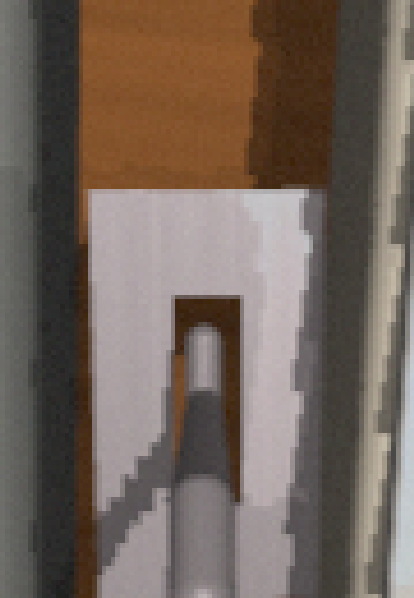

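In the crop the foot end is at (204,325), inside a slot spanning u 174–241 with its far edge at v 297. I'll work out the remaining offset.

```bash
python3 - <<'E'
from h import *
c=dict(np.load('w3.npz'))
cr=lambda L:np.array(L)/4.6+[235-.5,40-.5]
S=ray(c,cr([[174,297],[241,297]]),.044)*1000; F=ray(c,cr([[186,325],[221,325]]),.0615)*1000
a=np.radians(6.5); R=np.array([[np.cos(a),np.sin(a)],[np.sin(a),-np.cos(a)]])
print('slot end',S.mean(0),np.linalg.norm(S[0]-S[1]),'foot end',F.mean(0),np.linalg.norm(F[0]-F[1]))
print('tool xy of slot ctr - foot ctr', R@((S.mean(0)-F.mean(0))[:2])-[5,0])
E
```

```text
slot end [568.59124298  38.97781119  44.        ] 11.500225589514585 foot end [564.32790157  39.22406159  61.5       ] 5.639614922583515
tool xy of slot ctr - foot ctr [-0.7919403   0.72729142]
```

>>> servo_tool([
  [[-0.08,0.07,0.3,0,1],[-0.08,0.07,0.8,0,1],[-0.08,0.07,1.3,0,1],[-0.08,0.07,1.7,0,1],[-0.08,0.07,2.0,0,1]],
])

```text
time_s: 6.3
eef_pos: [0.4914, 0.0308, 0.1676]
eef_rot: [-0.0, 0.998, 0.057, -0.0]
wrist_force: [0.2, -0.2, -2.6]
opening: 0.122
grasp_force: 59.7
```

>>> servo_tool([
  [[0,0,0.5,0,1],[0,0,1.2,0,1],[0,0,1.9,0,1],[0,0,1.9,0,1],[0,0,1.9,0,1]],
])

```text
time_s: 6.8
eef_pos: [0.4915, 0.0308, 0.149]
eef_rot: [-0.0, 0.998, 0.057, -0.0]
wrist_force: [0.0, -0.3, -2.0]
opening: 0.128
grasp_force: 59.7
```

```bash
python3 - <<'E'
from h import *
c,s=wrist(); go(s,[.4928,.0306,.1507],6.5); print(s['wrist_force'])
# arc about foot: tool x,y for twist -t
for t in range(0,91,8)[1:] if 0 else [8,16,24,32,40,48,56,64,72,80,88,90]:
    a=np.radians(t); print(t, np.round([6-6*np.cos(a),6*np.sin(a)],2))
E
```

```text
pos [0.4915 0.0308 0.149 ] yaw 6.5 -> shift cm [ 0.13  0.04 -0.17] twist 0.0
[ 0.03481751 -0.34629627 -1.99207317]
8 [0.06 0.84]
16 [0.23 1.65]
24 [0.52 2.44]
32 [0.91 3.18]
40 [1.4  3.86]
48 [1.99 4.46]
56 [2.64 4.97]
64 [3.37 5.39]
72 [4.15 5.71]
80 [4.96 5.91]
88 [5.79 6.  ]
90 [6. 6.]
```

>>> servo_tool([
  [[0.16,0.84,0,-8,1],[0.33,1.65,0,-16,1],[0.62,2.44,0,-24,1],[1.01,3.18,0,-32,1],[1.5,3.86,0,-40,1]],
])

```text
time_s: 7.35
eef_pos: [0.5113, -0.0063, 0.1497]
eef_rot: [0.0, 0.918, 0.397, 0.0]
wrist_force: [0.1, -0.0, -2.0]
opening: 0.125
grasp_force: 59.7
```

```bash
python3 - <<'E'
from h import *
s=ctrl.get_obs(); q=s['eef_rot']; a=np.radians(46.5)
go(s,[.551+.0003-.06*np.cos(a),.0375-.06*np.sin(a),.149],46.5); print(s['wrist_force'],s['torque'])
E
```

```text
pos [ 0.5113 -0.0063  0.1497] yaw 46.82 -> shift cm [-0.07 -0.12  0.07] twist 0.32
[ 7.77450315e-02 -1.14361394e-03 -2.03275192e+00] [ 0.03252488  0.00899739 -0.03489048]
```

>>> servo_tool([
  [[0.06,0.84,0,-8,1],[0.23,1.65,0,-16,1],[0.52,2.44,0,-24,1],[0.91,3.18,0,-32,1],[1.4,3.86,0,-40,1]],
])

```text
time_s: 7.85
eef_pos: [0.5492, -0.0226, 0.1497]
eef_rot: [0.0, 0.726, 0.687, 0.0]
wrist_force: [0.1, -0.1, -2.5]
opening: 0.125
grasp_force: 59.7
```

>>> servo_tool([
  [[0.02,0.52,0,-5,1],[0.09,1.04,0,-10,1],[0.09,1.04,0,-10,1],[0.09,1.04,0,-10,1]],
])

```text
time_s: 8.25
eef_pos: [0.5591, -0.022, 0.1495]
eef_rot: [0.0, 0.667, 0.745, 0.0]
wrist_force: [0.9, 0.6, -1.2]
opening: 0.127
grasp_force: 59.7
```

```bash
python3 - <<'E'
from h import *
c,s=wrist(); np.savez('w4.npz',**c); a=np.radians(96.5)
go(s,[.551+.0003-.06*np.cos(a),.0375-.06*np.sin(a),.149],96.5); print(s['wrist_force'],s['torque'],s['q'])
im=cv2.resize(c['pixels'][20:190,190:370,::-1],None,fx=3.5,fy=3.5,interpolation=cv2.INTER_NEAREST); cv2.imwrite('pics/w4c.png',im)
E
```

```text
pos [ 0.5591 -0.022   0.1495] yaw 96.37 -> shift cm [ 0.   -0.1   0.05] twist -0.13
[ 0.93006997  0.58568186 -1.18730504] [ 4.47669744e-04 -1.24927134e-02  6.44984254e-05] [-2.51504264e-01  2.66222915e-01  1.73599353e+00 -3.46539627e-05
  1.13917178e+00 -3.62732649e-01]
```

View pics/w4c.png

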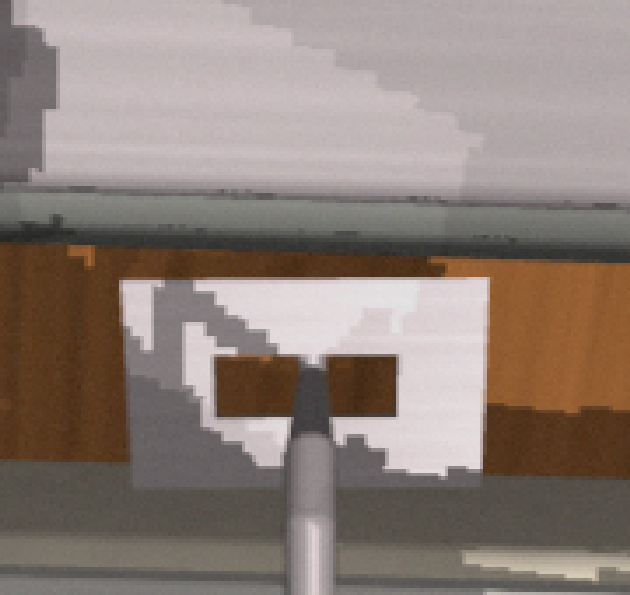

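The quarter turn is done. The leg sits at (313,390) in the slot (u 215–397, v 355–416), about 1.4 mm off centre along its length. I'll correct that and lift slowly.

>>> servo_tool([
  [[0,-0.12,0,0,1],[0,-0.12,-0.5,0,1],[0,-0.12,-1,0,1],[0,-0.12,-1.3,0,1],[0,-0.12,-1.5,0,1]],
])

```text
time_s: 8.8
eef_pos: [0.5582, -0.0222, 0.1651]
eef_rot: [0.0, 0.666, 0.746, 0.0]
wrist_force: [0.9, 0.5, -3.5]
opening: 0.126
grasp_force: 59.5
```

>>> servo_tool([
  [[0,0,-0.2,0,1],[0,0,-0.5,0,1],[0,0,-0.8,0,1],[0,0,-1.2,0,1],[0,0,-1.5,0,1]],
])

```text
time_s: 9.3
eef_pos: [0.5579, -0.0222, 0.1796]
eef_rot: [0.0, 0.666, 0.746, 0.0]
wrist_force: [-0.2, 0.0, -2.8]
opening: 0.129
grasp_force: 59.4
```

>>> servo_tool([
  [[0,0,-0.5,0,1],[0,0,-1.2,0,1],[0,0,-1.8,0,1],[0,0,-2.4,0,1],[0,0,-3,0,1]],
])

```text
time_s: 9.8
eef_pos: [0.5579, -0.0222, 0.21]
eef_rot: [0.0, 0.666, 0.746, 0.0]
wrist_force: [-0.1, -1.2, -3.2]
opening: 0.124
grasp_force: 59.4
```

```bash
python3 - <<'E'
from h import *
c,s=wrist(); np.savez('w5.npz',**c); X=pts(c)
g=X[60:160,225:335]; z=g[...,2]; print(s['eef_pos'],s['wrist_force'])
m=(z>.06)&(z<.11)&(g[...,1]<.062)&(g[...,1]>.012)
P=g[m]; A=np.c_[P[:,:2]-P[:,:2].mean(0),np.ones(len(P))]
k=abs(P[:,2]-np.median(P[:,2]))<.008
co=np.linalg.lstsq(A[k],P[k,2],rcond=None)[0]; print(m.sum(),k.sum(),'roof z',co[2],'tilt deg',np.degrees(co[:2]))
im=cv2.resize(c['pixels'][20:190,190:370,::-1],None,fx=3.5,fy=3.5,interpolation=cv2.INTER_NEAREST); cv2.imwrite('pics/w5c.png',im)
E
```

```text
[ 0.55788674 -0.02217027  0.20995366] [-0.12432022 -1.15232028 -3.2411791 ]
4801 4510 roof z 0.08787989806260975 tilt deg [1.29626881 0.61073353]
```

View pics/w5c.png

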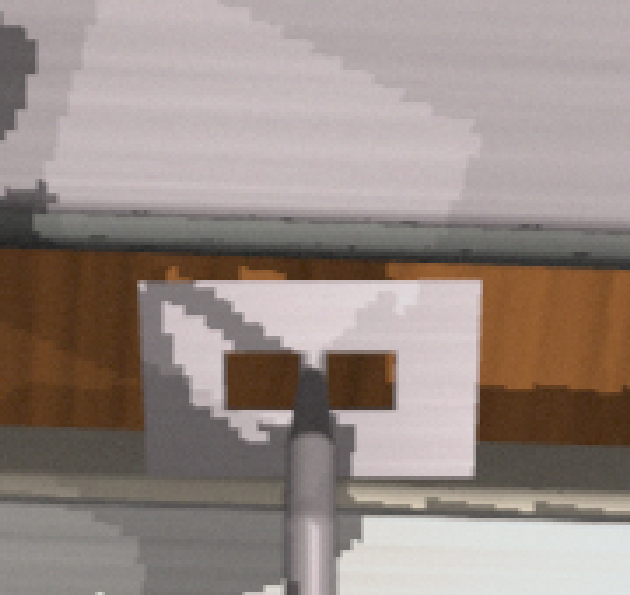

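The weight hangs on the foot, level, with its roof at z≈0.088 and the leg centred in the slot. Next I'll lift it clear and carry it to the platter.

>>> servo_tool([
  [[0,0,-0.7,0,1],[0,0,-1.7,0,1],[0,0,-2.8,0,1],[0,0,-3.9,0,1],[0,0,-5,0,1]],
])

```text
time_s: 10.35
eef_pos: [0.558, -0.0222, 0.2606]
eef_rot: [0.0, 0.666, 0.746, 0.0]
wrist_force: [-0.5, -0.5, -3.7]
opening: 0.126
grasp_force: 59.4
```

>>> servo_tool([
  [[0,0,-1.1,0,1],[0,0,-2.2,0,1],[0,0,-3.2,0,1],[0,0,-4,0,1],[0,0,-4.5,0,1]],
])

```text
time_s: 10.85
eef_pos: [0.558, -0.0222, 0.3053]
eef_rot: [0.0, 0.666, 0.746, 0.0]
wrist_force: [0.6, 0.5, -3.8]
opening: 0.125
grasp_force: 59.4
```

>>> servo_tool([
  [[0.4,0.09,0,0,1],[1.2,0.27,0,0,1],[2.4,0.53,0,0,1],[4.0,0.89,0,0,1],[5.7,1.27,0,0,1]],
])

```text
time_s: 11.35
eef_pos: [0.5639, 0.0376, 0.3039]
eef_rot: [-0.0, 0.666, 0.746, -0.0]
wrist_force: [-0.5, 0.4, -4.0]
opening: 0.128
grasp_force: 59.4
```

>>> servo_tool([
  [[1.7,0.38,0,0,1],[3.4,0.75,0,0,1],[4.9,1.09,0,0,1],[6.1,1.35,0,0,1],[6.8,1.5,0,0,1]],
])

```text
time_s: 11.85
eef_pos: [0.5711, 0.1068, 0.3041]
eef_rot: [-0.0, 0.665, 0.747, -0.0]
wrist_force: [0.7, -0.3, -4.1]
opening: 0.124
grasp_force: 59.4
```

>>> servo_tool([
  [[0,0,0,0,1],[0,0,0,0,1],[0,0,0,0,1],[0,0,0,0,1],[0,0,0,0,1]],
])

```text
time_s: 12.35
eef_pos: [0.5713, 0.1046, 0.3043]
eef_rot: [0.0, 0.666, 0.746, 0.0]
wrist_force: [0.8, -0.5, -3.5]
opening: 0.125
grasp_force: 59.4
```

```bash
cat > w.py <<'E'
from h import *
import sys
lo,hi=map(float,sys.argv[1:])
c,s=wrist(); X=pts(c); z=X[...,2]
m=(z>lo)&(z<hi)&(np.hypot(X[...,0]-.564,X[...,1]-.165)<.06)&(c['pixels'].min(-1)>60)
n,l,st,_=cv2.connectedComponentsWithStats(m.astype(np.uint8)); i=1+np.argmax(st[1:,4]); P=X[l==i]
r=cv2.minAreaRect((P[:,:2]*1000).astype(np.float32)); A=np.c_[P[:,:2]-P[:,:2].mean(0),np.ones(len(P))]
co=np.linalg.lstsq(A,P[:,2],rcond=None)[0]
print('weight',r,'z',co[2],'tilt',np.degrees(co[:2]))
a=np.radians(4.71)
pl=(abs(z-.1)<.006)&(np.hypot(X[...,0]-.564,X[...,1]-.165)<.15); print('platter z',np.median(z[pl]))
y=np.radians(96.6); p=s['eef_pos']; print('foot pred',p+[.06*np.cos(y),.06*np.sin(y),-.1287],s['wrist_force'])
go(s,p,96.6)
np.savez('wl.npz',**c)
E
python3 w.py .165 .2
```

```text
weight ((564.2884521484375, 163.47030639648438), (70.07634735107422, 39.54904556274414), 6.474477767944336) z 0.18250284525179283 tilt [ 1.33280009 -0.06721792]
platter z 0.0994119776874505
foot pred [0.56435929 0.1642324  0.17563904] [ 0.75273576 -0.50568327 -3.5439122 ]
pos [0.5713 0.1046 0.3043] yaw 96.45 -> shift cm [0. 0. 0.] twist -0.15
```

>>> servo_tool([
  [[0.05,0,0.4,0,1],[0.1,0,1,0,1],[0.1,0,1.7,0,1],[0.1,0,2.3,0,1],[0.1,0,2.8,0,1]],
])

```text
time_s: 12.9
eef_pos: [0.5708, 0.1062, 0.2752]
eef_rot: [-0.0, 0.666, 0.746, -0.0]
wrist_force: [-1.2, 0.8, -3.9]
opening: 0.126
grasp_force: 59.4
```

>>> servo_tool([
  [[0,0,0.2,0,1],[0,0,0.4,0,1],[0,0,0.55,0,1],[0,0,0.7,0,1],[0,0,0.8,0,1]],
])

```text
time_s: 13.4
eef_pos: [0.5711, 0.1062, 0.2684]
eef_rot: [0.0, 0.666, 0.746, 0.0]
wrist_force: [0.3, 0.1, -3.9]
opening: 0.122
grasp_force: 59.4
```

>>> servo_tool([
  [[0,0,0.1,0,1],[0,0,0.2,0,1],[0,0,0.3,0,1],[0,0,0.4,0,1],[0,0,0.5,0,1]],
])

```text
time_s: 13.9
eef_pos: [0.5713, 0.1062, 0.2636]
eef_rot: [0.0, 0.666, 0.746, 0.0]
wrist_force: [-0.3, 0.4, -1.7]
opening: 0.126
grasp_force: 59.7
```

>>> servo_tool([
  [[0,0,0.2,0,1],[0,0,0.4,0,1],[0,0,0.6,0,1],[0,0,0.8,0,1],[0,0,0.8,0,1]],
])

```text
time_s: 14.4
eef_pos: [0.5709, 0.1062, 0.2548]
eef_rot: [-0.0, 0.666, 0.746, -0.0]
wrist_force: [-0.1, 0.6, -1.7]
opening: 0.127
grasp_force: 59.7
```

```bash
python3 w.py .125 .16
```

```text
weight ((564.401123046875, 164.82601928710938), (70.18807983398438, 40.05809783935547), 6.528396129608154) z 0.14332830835206584 tilt [0.01160402 0.06515533]
platter z 0.09943510087612484
foot pred [0.56395667 0.1657915  0.12613972] [-0.05080778  0.63414223 -1.7471351 ]
pos [0.5709 0.1062 0.2548] yaw 96.5 -> shift cm [0. 0. 0.] twist -0.1
```

The weight is flat and centred, and the wrist force is down to the rod alone. Now I'll turn the rod back.

>>> servo_tool([
  [[-0.02,-0.84,0,8,1],[0.15,-1.65,0,16,1],[0.44,-2.44,0,24,1],[0.83,-3.18,0,32,1],[1.32,-3.86,0,40,1]],
])

```text
time_s: 14.95
eef_pos: [0.531, 0.1149, 0.2554]
eef_rot: [0.0, 0.882, 0.471, 0.0]
wrist_force: [-0.5, -0.4, -2.7]
opening: 0.127
grasp_force: 59.7
```

>>> servo_tool([
  [[0.06,-0.84,0,8,1],[0.23,-1.65,0,16,1],[0.52,-2.44,0,24,1],[0.91,-3.18,0,32,1],[1.4,-3.86,0,40,1]],
])

```text
time_s: 15.45
eef_pos: [0.5066, 0.1481, 0.2555]
eef_rot: [-0.0, 0.99, 0.141, 0.0]
wrist_force: [0.1, 0.3, -1.5]
opening: 0.124
grasp_force: 59.7
```

>>> servo_tool([
  [[0.02,-0.52,0,5,1],[0.09,-1.04,0,10,1],[0.09,-1.04,0,10,1],[0.09,-1.04,0,10,1]],
])

```text
time_s: 15.85
eef_pos: [0.5048, 0.1581, 0.2554]
eef_rot: [0.0, 0.998, 0.058, 0.0]
wrist_force: [0.8, -0.6, -1.6]
opening: 0.126
grasp_force: 59.7
```

```bash
sed -i 's/96.6/6.5/g' w.py; python3 w.py .125 .16; python3 - <<'E'
from h import *
c=dict(np.load('wl.npz'))
im=cv2.resize(c['pixels'][50:200,200:360,::-1],None,fx=4,fy=4,interpolation=cv2.INTER_NEAREST); cv2.imwrite('pics/w6c.png',im)
E
```

```text
weight ((564.3179321289062, 164.45230102539062), (69.33480834960938, 40.10757827758789), 6.665268898010254) z 0.14345048996170348 tilt [-0.00537754 -0.02939381]
platter z 0.09946626801261142
foot pred [0.56437287 0.1648604  0.12673683] [ 0.78024466 -0.60553414 -1.61317661]
pos [0.5048 0.1581 0.2554] yaw 6.65 -> shift cm [0. 0. 0.] twist 0.15
```

View pics/w6c.png

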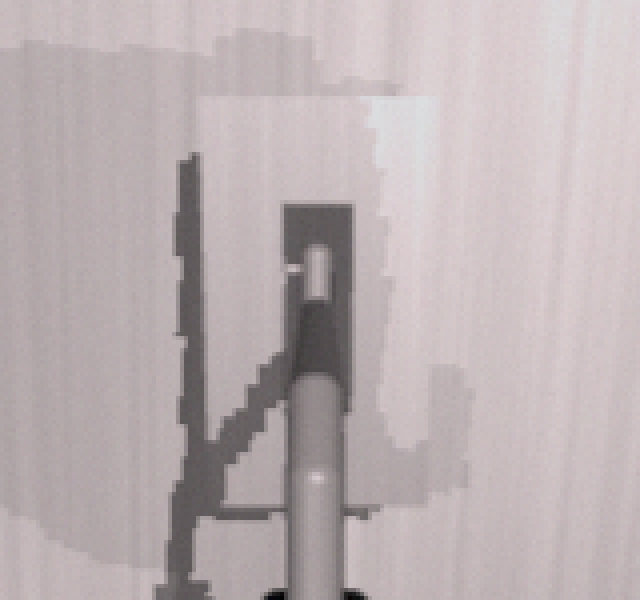

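The foot is seen in line with the slot: foot u 305–328 inside slot u 284–352, far edge clear. I'll lift straight out.

>>> servo_tool([
  [[0,0.03,-0.4,0,1],[0,0.03,-1,0,1],[0,0.03,-1.7,0,1],[0,0.03,-2.4,0,1],[0,0.03,-3.1,0,1]],
])

```text
time_s: 16.4
eef_pos: [0.5049, 0.1578, 0.2873]
eef_rot: [-0.0, 0.998, 0.057, 0.0]
wrist_force: [-0.7, -0.4, -1.9]
opening: 0.123
grasp_force: 59.7
```

>>> servo_tool([
  [[0,0,-1,0,1],[0,0,-2,0,1],[0,0,-3,0,1],[0,0,-4,0,1],[0,0,-4,0,1]],
])

```text
time_s: 16.9
eef_pos: [0.5055, 0.1579, 0.3284]
eef_rot: [-0.0, 0.998, 0.057, 0.002]
wrist_force: [0.7, -0.3, -2.3]
opening: 0.124
grasp_force: 59.7
```

```bash
python3 w.py .125 .16; python3 -c "
from h import *
go(ctrl.get_obs(),[.4459,-.3827,.325],9.3)"
```

```text
weight ((564.1776123046875, 164.39207458496094), (70.04694366455078, 40.042972564697266), 6.671535491943359) z 0.14343236768015974 tilt [-0.03378139  0.03398766]
platter z 0.0994265792674539
foot pred [0.5651602  0.16469607 0.19971422] [ 0.70788348 -0.29162665 -2.33917426]
pos [0.5055 0.1579 0.3284] yaw 6.5 -> shift cm [0. 0. 0.] twist 0.0
pos [0.5052 0.1579 0.3273] yaw 6.51 -> shift cm [-12.01  53.04   0.21] twist -2.79
```

>>> servo_tool([
  [[-0.4,2,0,0,1],[-1.2,5.5,0,0,1],[-2.1,9.5,0,0,1],[-3.1,13.5,0,0,1],[-4,17.7,0,0,1]],
])

```text
time_s: 17.45
eef_pos: [0.4843, -0.0237, 0.3257]
eef_rot: [-0.0, 0.998, 0.057, -0.0]
wrist_force: [0.6, -0.2, -2.6]
opening: 0.122
grasp_force: 59.7
```

>>> servo_tool([
  [[-0.9,4.2,0,0,1],[-1.9,8.4,0,0,1],[-2.8,12.6,0,0,1],[-3.8,16.8,0,0,1],[-4.7,20.7,0,0,1]],
])

```text
time_s: 17.95
eef_pos: [0.461, -0.2353, 0.3257]
eef_rot: [-0.0, 0.998, 0.056, -0.0]
wrist_force: [0.3, -0.0, -1.6]
opening: 0.125
grasp_force: 59.7
```

>>> servo_tool([
  [[-0.9,4.0,0,-0.8,1],[-1.7,7.6,0,-1.6,1],[-2.4,10.6,0,-2.2,1],[-3.0,13.3,0,-2.8,1],[-3.3,14.6,0,-2.8,1]],
])

```text
time_s: 18.45
eef_pos: [0.4446, -0.3843, 0.3252]
eef_rot: [-0.0, 0.997, 0.08, -0.001]
wrist_force: [0.2, 0.4, -2.2]
opening: 0.126
grasp_force: 59.7
```

>>> servo_tool([
  [[0,0,0,0,1],[0,0,0,0,1],[0,0,0,0,1]],
])

```text
time_s: 18.75
eef_pos: [0.4459, -0.381, 0.3263]
eef_rot: [-0.0, 0.997, 0.082, 0.0]
wrist_force: [0.2, 0.7, -3.0]
opening: 0.124
grasp_force: 59.7
```

```bash
python3 -c "
from h import *
go(ctrl.get_obs(),[.4459,-.3827,.1587],9.3)"
```

```text
pos [ 0.4459 -0.381   0.3263] yaw 9.37 -> shift cm [-0.03  0.18 16.76] twist 0.07
```

>>> servo_tool([
  [[0,0.15,3,0,1],[0,0.15,7,0,1],[0,0.15,11,0,1],[0,0.15,13.5,0,1],[0,0.15,13.5,0,1]],
])

```text
time_s: 19.25
eef_pos: [0.4444, -0.3803, 0.1871]
eef_rot: [-0.004, 0.997, 0.082, -0.002]
wrist_force: [-1.0, 1.5, -1.8]
opening: 0.13
grasp_force: 59.6
```

>>> servo_tool([
  [[0,0,0,0,1],[0,0,0,0,1],[0,0,0,0,1]],
])

```text
time_s: 19.55
eef_pos: [0.4467, -0.3847, 0.1937]
eef_rot: [0.002, 0.997, 0.081, 0.001]
wrist_force: [0.3, 0.4, -1.6]
opening: 0.124
grasp_force: 59.6
```

```bash
python3 -c "
from h import *
go(ctrl.get_obs(),[.4459,-.3827,.1587],9.3)"
```

```text
pos [ 0.4467 -0.3847  0.1937] yaw 9.32 -> shift cm [-0.06 -0.22  3.5 ] twist 0.02
```

>>> servo_tool([
  [[0,0,0,0,1],[0,0,0,0,1],[0,0,0,0,1],[0,0,0,0,1],[0,0,0,0,1]],
])

```text
time_s: 20.05
eef_pos: [0.4457, -0.3838, 0.1912]
eef_rot: [-0.0, 0.997, 0.081, -0.0]
wrist_force: [-1.0, 0.1, -1.9]
opening: 0.121
grasp_force: 59.6
```

```bash
python3 -c "
from h import *
go(ctrl.get_obs(),[.4459,-.3827,.1587],9.3)"
```

```text
pos [ 0.4457 -0.3838  0.1912] yaw 9.3 -> shift cm [ 0.04 -0.11  3.25] twist -0.0
```

>>> servo_tool([
  [[0,-0.1,0.6,0,1],[0,-0.1,1.3,0,1],[0,-0.1,1.8,0,1],[0,-0.1,2.2,0,1],[0,-0.1,2.5,0,1]],
])

```text
time_s: 20.55
eef_pos: [0.4454, -0.3827, 0.1655]
eef_rot: [-0.0, 0.997, 0.081, -0.0]
wrist_force: [0.1, 0.2, -2.1]
opening: 0.126
grasp_force: 59.7
```

>>> servo_tool([
  [[0,0,0.2,0,1],[0,0,0.4,0,1],[0,0,0.55,0,1],[0,0,0.7,0,1],[0,0,0.7,0,1]],
])

```text
time_s: 21.05
eef_pos: [0.4456, -0.3828, 0.1592]
eef_rot: [-0.0, 0.997, 0.081, -0.0]
wrist_force: [0.8, 0.4, -1.7]
opening: 0.132
grasp_force: 59.7
```

```bash
python3 -c "
from h import *
s=ctrl.get_obs(); go(s,[.4459,-.3827,.1587],9.3); print(s['wrist_force'],s['torque'])"
```

```text
pos [ 0.4456 -0.3828  0.1592] yaw 9.3 -> shift cm [ 0.03 -0.01  0.05] twist -0.0
[ 0.78346625  0.35481489 -1.68593202] [-0.04358893 -0.01649158 -0.03644025]
```

>>> servo_tool([
  [[0,0,0.04,0,1],[0,0,0.08,0,1],[0,0,0.08,0,1],[0,0,0.08,0,1]],
])

```text
time_s: 21.45
eef_pos: [0.4457, -0.383, 0.1587]
eef_rot: [0.0, 0.997, 0.081, 0.0]
wrist_force: [-1.3, 1.0, -0.2]
opening: 0.132
grasp_force: 60.0
```

>>> servo_tool([
  [[0,0,0,0,0.7],[0,0,0,0,0.5],[0,0,0,0,0.2],[0,0,0,0,-0.2],[0,0,0,0,-0.6]],
])

```text
time_s: 21.95
eef_pos: [0.4456, -0.3829, 0.1585]
eef_rot: [0.0, 0.997, 0.081, 0.0]
wrist_force: [-0.4, 0.3, 0.1]
opening: 0.727
grasp_force: 0.0
```

>>> servo_tool([
  [[0,0,0,0,-1],[0,0,0,0,-1],[0,0,0,0,-1],[0,0,0,0,-1],[0,0,0,0,-1]],
])

```text
time_s: 22.45
eef_pos: [0.4456, -0.3828, 0.1585]
eef_rot: [-0.0, 0.997, 0.081, -0.0]
wrist_force: [-0.4, -0.6, -0.2]
opening: 1.004
grasp_force: 0.0
```

>>> servo_tool([
  [[0,0,-1,0,-1],[0,0,-3,0,-1],[0,0,-6,0,-1],[0,0,-10,0,-1],[0,0,-14,0,-1]],
])

```text
time_s: 22.95
eef_pos: [0.4454, -0.3826, 0.3004]
eef_rot: [-0.0, 0.997, 0.081, -0.0]
wrist_force: [-0.0, -0.0, 0.5]
opening: 0.999
grasp_force: 0.0
```

>>> servo_tool([
  [[0,0,0,0,-1],[0,0,0,0,-1],[0,0,0,0,-1],[0,0,0,0,-1],[0,0,0,0,-1]],
])

```text
time_s: 23.45
eef_pos: [0.4452, -0.3824, 0.297]
eef_rot: [-0.001, 0.997, 0.081, -0.001]
wrist_force: [-0.1, -0.1, -1.0]
opening: 1.0
grasp_force: 0.0
```

```bash
python3 - <<'E'
from h import *
c,s=wrist(); px=c['pixels'].astype(int); print(s['eef_pos'],s['wrist_force'],s['time_s'])
m=np.zeros((420,560),np.uint8); m[130:270,250:315]=(px[130:270,250:315].max(-1)<45)
n,l,st,ce=cv2.connectedComponentsWithStats(m); i=1+np.argmax(st[1:,4])
ys,xs=np.nonzero(l==i); P=ray(c,np.c_[xs,ys],.157)*1000
print(cv2.minAreaRect(P[:,:2].astype(np.float32)),np.median(pts(c)[l==i],0))
a=dict(np.load('top.npz')); b=ctrl.camera('top'); d=(abs(a['pixels'].astype(int)-b['pixels']).sum(-1)>90).astype(np.uint8)
n,l,st,ce=cv2.connectedComponentsWithStats(d)
print([tuple(x) for x in st[1:] if x[4]>12])
X=pts(b); P=X[l>=0].reshape(-1,3); k=(P[:,2]>.136)&(P[:,2]<.152)&(abs(P[:,0]-.564)<.06)&(abs(P[:,1]-.165)<.06)
print(cv2.minAreaRect((P[k][:,:2]*1000).astype(np.float32)),np.median(P[k],0))
E
```

```text
[ 0.44520579 -0.38240255  0.29703154] [-0.13667079 -0.05060692 -0.95069897] 23.45
((440.53009033203125, -383.34307861328125), (88.67060089111328, 11.376256942749023), 9.626343727111816) [ 0.44300606 -0.38293897  0.15630512]
[(np.int32(193), np.int32(192), np.int32(20), np.int32(40), np.int32(230)), (np.int32(196), np.int32(201), np.int32(6), np.int32(15), np.int32(52)), (np.int32(248), np.int32(200), np.int32(19), np.int32(35), np.int32(476)), (np.int32(389), np.int32(221), np.int32(171), np.int32(199), np.int32(16256)), (np.int32(439), np.int32(231), np.int32(3), np.int32(8), np.int32(14)), (np.int32(402), np.int32(282), np.int32(27), np.int32(34), np.int32(354)), (np.int32(291), np.int32(288), np.int32(121), np.int32(128), np.int32(4861)), (np.int32(208), np.int32(346), np.int32(85), np.int32(73), np.int32(3384)), (np.int32(148), np.int32(365), np.int32(57), np.int32(55), np.int32(1707)), (np.int32(316), np.int32(366), np.int32(119), np.int32(54), np.int32(1848)), (np.int32(552), np.int32(413), np.int32(8), np.int32(7), np.int32(37))]
((562.4851684570312, 165.0656280517578), (69.78240966796875, 40.986968994140625), 7.219364643096924) [0.56208768 0.16506693 0.14285729]
```

The rod is back within about 1 mm of where it started. The weight is flat and centred on the platter, and the only changes in the top view are the weight, the arm and shadows.

```bash
python3 -c "
from bench import ctrl
print(ctrl.hand_in())"
```

```text
the job is handed in; nothing more can be done
None
```

The check weight sits flat within about 2 mm of the platter's centre, the rod is back in its stand, no bystander appears to have moved, and the job was handed in at about 23.5 s; no verdict came back.

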